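# Draw the sprung length gauge to its mark and hold it

### The arm

A 6-joint arm with a two-finger parallel gripper is mounted at the origin on the work surface. World frame = base frame: x ahead of the robot, y to its left, z up, the work surface at z = 0. Lengths are in m, angles in rad, forces in N, time in s.
With the tool pointing down it reaches from about 0.35 to 0.725 m from the base axis. Payload 4.3 kg.
Tool frame: the origin (TCP) lies on the centre line of the jaws, within the pads' length; the fingertips stand 19 mm ahead of it and the grasp point (between the pads) is the TCP; z points along the fingers, y is the line along which they close (so a half turn about z gives the same grasp; the last joint's range is limited). The gripper opens to 85 mm and grips with 20 to 120 N. Pads are 22 mm wide; open, the fingers measure 114 mm over their backs; the gripper's body (76 mm by 85 mm) begins 54 mm behind the grasp point. The pads swing forward as they close: fully open they stand 13 mm farther back than shut.
Start: joints at [-0.11, 0.377, 0.081, 1.274, 0, 1.46], TCP at [0.575, 0, 0.25] pointing down, gripper open.
Joint ranges: [-2.72, 2.72], [-0.84, 1.66], [-1.02, 1.22], [-1.77, 2.12], [-1.37, 1.28], [-3.14, 3.14]. Speed limits (rad/s): [2.57, 2.57, 3.14, 3.14, 3.14, 3.14].

### API

Orientations are given as a unit quaternion [x, y, z, w].
In Python, from rig import env gives the robot as it stands.
- The arm moves only by the tool servo_tool, never from a script. Its argument "steps" is a list of rows, each a list of 3 entries, a list of its own where there are three numbers: the shift along the world's x, y, z in mm, then the turn, a rotation vector about the world's x, y, z in degrees, then the opening, from 0 (shut) to 1 (fully open). A call has 1 to 8 rows; each row shifts and turns the commanded pose from where the row before left it; what a row does not reach is not made up. A row lasts 1/12 s, in which the tool goes at most 41.7 mm and 7.16 degrees, less where a joint would pass 70% of its speed; a pose out of reach is approached as far as the arm can. A call is refused whole if a number of a shift passes 41.7 or a number of a turn 7.16, either way. A call with a gripper value outside its range is refused whole. The fingers move at their own pace and stop on an object; "squeeze" is the grip in N (left out, the last holds). Time passes only in rows, so rows that do not move let the fingers close. It gives the time, the measured TCP pose, the force, the opening and the grip force at its end, in the units of the state.
- env.sense(): the state, without advancing time (a new reading comes with each control period).
- env.grab_frame(name): name is "scene" or "side" or "wrist"; returns the picture (384x512x3 uint8, blue, green, red); there is no depth.
- env.get_calibration(name): a dict with "fx", "fy", "cx", "cy" (pixels), "pose" (4x4, takes a point from camera to world coordinates). Camera axes: x right, y down, z forward; pixel columns grow to the right and rows downward; lengths in m; the calibration is good to about 2 mm. The wrist camera is an equidistant fisheye: a pixel r from the principal point sees the ray r / f radians off the axis. A picture is of the moment at which its call begins: read the wrist's pose just before it. get_calibration takes no time and is no camera call; for the wrist camera it gives the pose at the moment of the call.
- env.job_done(): hands the job in; it is judged then, once.
Trained networks look in the newest picture that a camera, given by its name, has taken for a name from the list of things; names that differ only in an ending like _2 or _b are one class to them, and where a whole thing is asked for, a point or a joint stands for the part that bears it (a point fixed in the world has none). Each returns a list of dicts, best first, with "confidence" (0 to 1); they miss things now and then, are a little off and sometimes report something else, mostly with a low value. They report only what shows in the picture. A call takes as long as a camera call.
- env.find_in(camera, target): "box" ([left, top, right, bottom] in pixels, round what is visible of it).
- env.silhouettes(camera, target): "region" (384x512 bool, what is visible of it) and "box" ([left, top, right, bottom] in pixels, round what is visible of it).
- env.pinpoint(camera, target): "xy" ([column, row] in pixels: a listed point, or the origin of a listed thing).
The state is a dict: "t": time; "joint_pos": joint angles; "qvel": joint speeds; "tau": joint torques, N m; "tool_pos": TCP position; "ee_rot": TCP orientation; "ft_force": force on the tool from outside, world axes, zero at the start; "torque": the same for the moment, N m; "width": finger opening in m; "gripper_force": force on a finger pad.
Only numpy, scipy, OpenCV 4.12 (cv2) and the standard library are available. Lean on these libraries where they do the work, as an engineer would, in place of code of your own. Each camera call takes 0.05 s, during which the arm holds its last target. There are 200 camera calls.

### The job

First pull the front flap of the gauge case all the way down. Then take the sprung gauge rod by its upright horn post, draw it straight out until its pointer stands midway between the two cheeks of the forked length mark, and finish while still holding it there against its spring, so that I can take the length off it. Leave the length mark and everything else lying about where they are.

Things in the scene. Friction and masses are not known exactly. Their poses are not given: they have to be found in the camera images.
- case: dark wooden case fixed on the bench, open on top, 280 (x) x 200 (y) mm; side walls 80 mm high, 10 mm thick; back wall 65 mm high; floor 10 mm thick; front closed only by the flap. Origin: centre of its underside; x points from the flap to the back, y to the rail side, z up. A rail runs along x at y = 40 mm, x = -40 to 110 mm, 24 mm high.
- sleeve_mouth (a point): centre of the front mouth of the fixed brass sleeve in which the rod slides; in the case frame at x = -47, y = 0, z = 50 mm. The sleeve is level, 22 mm across (27 mm at the mouth) and runs 172 mm back along the case's x on two blocks.
- flap (a joint): front flap's angle: 0 upright (closed), 1.571 fully down, level, pointing away from the case. It may start up to 0.2 ajar. The hinge has a little friction; tilted beyond about 0.35 rad the flap falls down by itself and stays down. It can be hooked from behind over its top edge with closed fingers and drawn outward.
- flap_hinge (a point): middle of the hinge line along the flap's lower edge, 12 mm above the bench, at x = -134, y = 0 mm in the case frame; the line runs along the case's y. The flap is a board 176 mm wide, 12 mm thick (6 mm each side of the hinge line), 85 mm high; upright, its top is 97 mm above the bench. Axes turn with the flap: z up the board.
- flap_edge (a point): middle of the flap's top edge, 85 mm from the hinge line; its axes turn with the flap
- gauge_rod: sprung steel rod, 14 mm thick, in the sleeve. Origin on the rod axis under the horn post, 50 mm above the bench; the spring keeps it fully in, origin at x = -80 mm in the case frame. It draws out along the case's -x, through the open front, up to 115 mm. The spring pulls back with 2.4 N at the start plus 0.8 N per 10 mm drawn. Axes parallel to the case's.
- grip (a point): middle of the gripping length, on the axis, of the upright round horn post on the rod's front end, 88 mm above the bench. The post is 18 mm across from 64 to 105 mm above the bench, with a 26 mm cap above it, top at 115 mm; below 60 mm it is 24 mm wide. With the rod in, its axis is 48 mm behind the inner face of the upright flap. Free all round once the flap is down.
- pointer (a point): top of the rod's pointer, an upright steel blade 3 mm thick (case x), 4 mm wide, top 79 mm above the bench (this point 4 mm below), fixed to the rod 170 mm behind the horn post and 21.5 mm to the rail side. It must be drawn 55 to 105 mm to reach the length mark.
- mark (a point): the length mark: middle of the gap between the two upright brass cheeks of the forked rider on the rail, 75 mm above the bench. Gap 14 mm along the case's x; cheeks 5 mm thick, 22 mm wide, tops at 77 mm; the pointer passes beside them with 5 mm to spare. Axes parallel to the case's: pointer at the mark = same x in the case frame. The rider sits stiffly.
- horn_stick: horn burnishing stick, 110 x 14 x 10 mm, lying inside the case on its floor, on the side away from the rail; a bystander, to be left alone. Origin at the centre of its underside
- box_lid: red lacquered jewellery box lid, 120 x 90 x 22 mm, on the bench at the rail side of the case; a bystander, to be left alone. Origin at the centre of its underside
- shell_disc: mother-of-pearl disc, 60 mm across, 12 mm thick, on the bench; a bystander, to be left alone. Origin at the centre of its underside
- charcoal_block: charcoal polishing block, 90 x 45 x 35 mm, on the bench beside the case; a bystander, to be left alone. Origin at the centre of its underside
- calipers: brass calipers lying flat, about 120 x 60 x 9 mm; a bystander, to be left alone. Origin at the centre of its underside
- bowl: white bowl, 84 mm across, 45 mm high, on the bench; a bystander, to be left alone. Origin at the centre of its underside

How it is judged:
On the way, in this order (a step that is already met when the one before it is completed fails the run):
1. the flap is pulled all the way down (at least 1.4 rad) (value of joint flap above 1.4 rad), for 0.2 s.
2. the rod is drawn and held by the fingers with its pointer between the cheeks of the length mark (within 5 mm of the middle) (x of pointer in the frame of mark between -0.005 and 0.005 m and contact force between the fingers and gauge_rod above 3 N), for 0.5 s.
At the end, for the whole second after the job is handed in: The flap is down (over 1.4 rad), the pointer stands within 5 mm of the middle of the length mark along the rod, at rest, with the fingers holding the rod against its spring (over 3 N), and the length mark has not been shifted (under 6 mm) (all of step 2 and value of joint flap above 1.4 rad and linear speed of gauge_rod below 0.01 m/s and distance of mark from where it was at the start of the episode below 0.006 m); the arm keeps its last pose, push and grip.
It fails at once if the rod is drawn more than 30 mm while the flap is not down (x of gauge_rod in the frame of case below -0.11 m and value of joint flap below 1.3 rad).
It fails at once if the length mark is shifted by more than 6 mm (distance of mark from where it was at the start of the episode above 0.006 m).
It fails at once if one of the bystanders is disturbed (moved more than 20 mm) (distance of any of horn_stick, box_lid, shell_disc, charcoal_block, calipers, bowl from where it was at the start of the episode above 0.02 m).
It also fails if it takes over 46 s, if anything falls off the work surface, if the arm or the gripper's body presses on something with over 40 N, if the wrist force passes 120 N, or if a joint passes its speed limit or range.

## Working session

There is one attempt and no reset: what is moved stays moved. The work goes in short steps, Python scripts to look and compute and a tool call to move; the robot and the scene stay as the last step left them, time stands still between calls to the robot, and variables do not carry over. Pictures are saved under pics/ and viewed, at most 10 in all, crops included, and the job is handed in when it is done.

Besides the shell and the picture viewer there is one more tool, called after "Call:" as name(argument=value, ...), one argument or row to a line, values as JSON. servo_tool: Moves the arm, as the interface text tells. Its arguments: {"type":"object","properties":{"steps":{"type":"array","items":{"type":"array"}},"squeeze":{"type":"number"}},"required":["steps"]}

```bash
mkdir -p pics
cat > h.py <<'E'
import numpy as np, cv2
from rig import env
def ray(cam,uv,c=None):
    c=c or env.get_calibration(cam); P=np.array(c["pose"])
    x=(uv[0]-c["cx"])/c["fx"]; y=(uv[1]-c["cy"])/c["fy"]
    if cam=="wrist":
        r=np.hypot(x,y); s=np.sinc(r/np.pi); d=np.array([x*s,y*s,np.cos(r)])
    else: d=np.array([x,y,1.])
    d=P[:3,:3]@d; return P[:3,3],d/np.linalg.norm(d)
def atz(cam,uv,z,c=None):
    o,d=ray(cam,uv,c); return o+d*(z-o[2])/d[2]
def tri(rays):
    A=sum(np.eye(3)-np.outer(d,d) for o,d in rays); b=sum((np.eye(3)-np.outer(d,d))@o for o,d in rays)
    p=np.linalg.solve(A,b); return p,[np.linalg.norm(np.cross(p-o,d)) for o,d in rays]
E
python3 - <<'E'
from h import *
np.set_printoptions(precision=4,suppress=True)
ims=[]
for c in ["scene","side","wrist"]:
    im=env.grab_frame(c); cv2.imwrite(f"pics/{c}0.png",im)
    for t in ["case","sleeve_mouth","flap_hinge","flap_edge","grip","pointer","mark","gauge_rod"]:
        r=env.pinpoint(c,t)
        if r:print(c,t,np.round(r[0]["xy"],1),round(r[0]["confidence"],2),[np.round(q["xy"]) for q in r[1:2]], end=" ")
        z=dict(case=0,sleeve_mouth=.05,flap_hinge=.012,flap_edge=.097,grip=.088,pointer=.075,mark=.075,gauge_rod=.05)[t]
        if r: print(atz(c,r[0]["xy"],z))
s=env.sense();print(s["t"],s["tool_pos"],s["ee_rot"],s["width"])
E
```

```text
scene case [242.6 259.2] 0.56 [] [0.6705 0.1222 0.    ]
scene sleeve_mouth [258.8 246.4] 0.77 [] [0.6308 0.1345 0.05  ]
scene flap_hinge [287.1 232.5] 0.7 [array([254., 197.])] [0.5354 0.1291 0.012 ]
scene grip [274.3 233.9] 0.82 [] [0.5922 0.1424 0.088 ]
scene mark [250.  258.7] 0.5 [] [0.6736 0.1582 0.075 ]
scene gauge_rod [268.5 239.4] 0.69 [] [0.5999 0.1323 0.05  ]
side case [186.5 232.4] 0.89 [array([149., 203.])] [0.6809 0.1302 0.    ]
side sleeve_mouth [199.1 228.3] 0.82 [] [0.6341 0.1338 0.05  ]
side flap_hinge [230.2 256.9] 0.68 [] [0.5429 0.1384 0.012 ]
side flap_edge [233.9 234.8] 0.67 [] [0.5327 0.1361 0.097 ]
side grip [209.4 228.2] 0.78 [array([200., 228.])] [0.5931 0.1447 0.088 ]
side pointer [148.6 202.9] 0.69 [] [0.7687 0.1537 0.075 ]
side mark [176.6 220.9] 0.82 [array([213., 228.])] [0.6762 0.1606 0.075 ]
side gauge_rod [213.2 237.2] 0.53 [] [0.5907 0.137  0.05  ]
wrist case [338.5  61.4] 0.72 [] [0.6784 0.1301 0.    ]
wrist sleeve_mouth [306.2  47.9] 0.72 [] [0.6285 0.1365 0.05  ]
wrist flap_hinge [228.9  51.3] 0.76 [array([233., 176.])] [0.5424 0.1374 0.012 ]
wrist flap_edge [228.1  51. ] 0.59 [array([214.,  35.])] [0.5494 0.1248 0.097 ]
wrist grip [159.9 253.4] 0.67 [array([280.,  41.])] [ 0.464  -0.0885  0.088 ]
wrist pointer [340.   61.5] 0.55 [] [0.6593 0.1206 0.075 ]
wrist mark [355.3  24.4] 0.8 [] [0.6759 0.1622 0.075 ]
wrist gauge_rod [276.7  48.8] 0.91 [] [0.5968 0.1343 0.05  ]
1.35 [ 0.575  -0.      0.2503] [0.7071 0.7071 0.     0.    ] 0.08526890486337792
```

View pics/scene0.png

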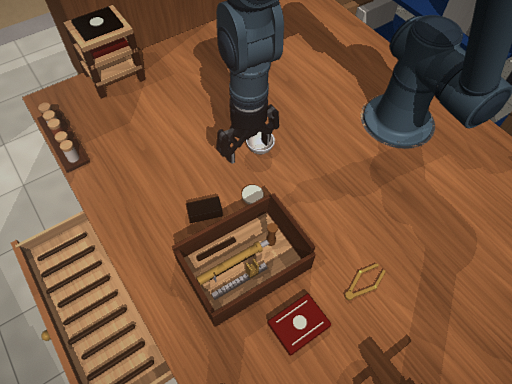

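View pics/side0.png

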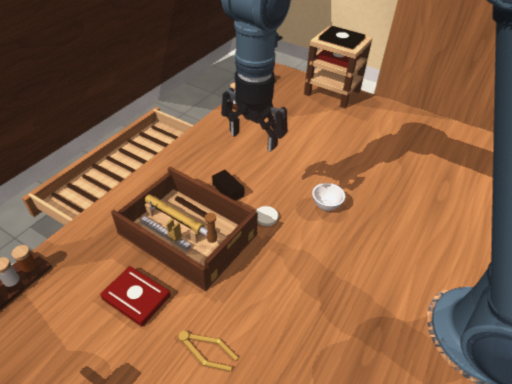

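The case sits at about (0.68, 0.13), with the flap towards the robot. Next I fit its pose from the points above and check the bystanders near the flap.

Run:
```python
from h import *
from scipy.optimize import least_squares
np.set_printoptions(precision=4,suppress=True)
L=dict(case=(0,0),sleeve_mouth=(-.047,0),flap_hinge=(-.134,0),grip=(-.08,0),gauge_rod=(-.08,0),pointer=(.09,.0215))
obs=[("case",.6705,.1222),("sleeve_mouth",.6308,.1345),("flap_hinge",.5354,.1291),("grip",.5922,.1424),("gauge_rod",.5999,.1323),
("case",.6809,.1302),("sleeve_mouth",.6341,.1338),("flap_hinge",.5429,.1384),("grip",.5931,.1447),("gauge_rod",.5907,.137),("pointer",.7687,.1537),
("case",.6784,.1301),("sleeve_mouth",.6285,.1365),("flap_hinge",.5424,.1374),("gauge_rod",.5968,.1343)]
def f(p):
    c,s=np.cos(p[2]),np.sin(p[2]); return np.ravel([(p[0]+c*L[n][0]-s*L[n][1]-x,p[1]+s*L[n][0]+c*L[n][1]-y) for n,x,y in obs])
r=least_squares(f,[.68,.13,0],loss="soft_l1",f_scale=.003);p=r.x
print(p[:2],np.degrees(p[2]));print(f(p).reshape(-1,2)*1e3)
c,s=np.cos(p[2]),np.sin(p[2]);R=np.array([[c,-s],[s,c]])
for q in [(.676,.161),(.6736,.1582),(.6759,.1622)]: print("mark local",R.T@(np.array(q)-p[:2]))
for t in ["shell_disc","charcoal_block","calipers","bowl","box_lid"]:
    d=env.pinpoint("side",t)
    if d: print(t,atz("side",d[0]["xy"],0)[:2],"local",R.T@(atz("side",d[0]["xy"],0)[:2]-p[:2]))
im=env.grab_frame("side");cv2.imwrite("pics/s1.png",cv2.resize(im[160:300,100:290],None,fx=4,fy=4,interpolation=2))
```

```text
[0.6762 0.1324] -2.105899768068571
[[ 5.6987 10.1758]
 [-1.5695 -0.3971]
 [ 6.8892  8.1998]
 [ 4.0527 -7.0845]
 [-3.6473  3.0155]
 [-4.7013  2.1758]
 [-4.8695  0.3029]
 [-0.6108 -1.1002]
 [ 3.1527 -9.3845]
 [ 5.5527 -1.6845]
 [-1.772  -3.1459]
 [-2.2013  2.2758]
 [ 0.7305 -2.3971]
 [-0.1108 -0.1002]
 [-0.5473  1.0155]]
mark local [-0.0013  0.0286]
mark local [-0.0035  0.0257]
mark local [-0.0014  0.0298]
shell_disc [ 0.5403 -0.021 ] local [-0.1302 -0.1583]
charcoal_block [0.4645 0.3329] local [-0.219   0.1926]
calipers [0.457  0.3349] local [-0.2265  0.1943]
bowl [ 0.4357 -0.1349] local [-0.2305 -0.2759]
box_lid [0.6543 0.3263] local [-0.029  0.193]
```

View pics/s1.png

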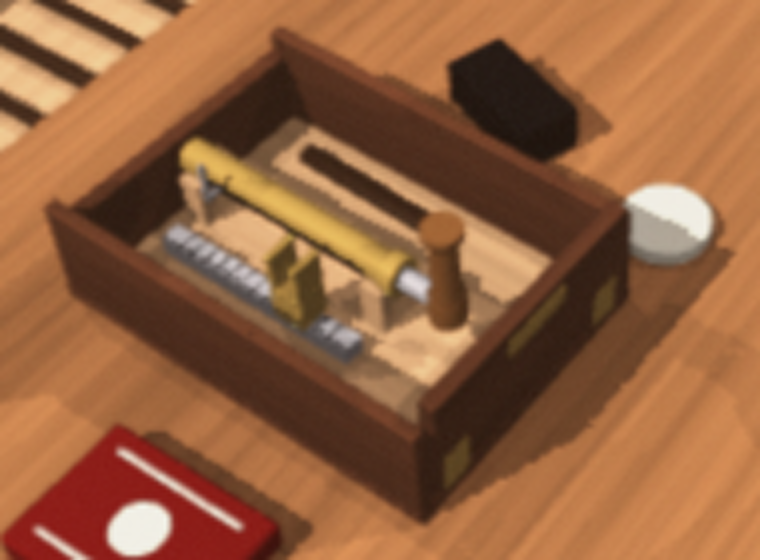

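The flap is nearly shut. The fork is at local x of about -1 mm, so the rod needs about 91 mm of draw. The shell disc is clear of the flap's swing. I'll move over the case with the fingers closing and look again from there.

Call:
servo_tool(
  steps=[
    [[2,31,0],[0,0,-2],0],
    [[2,30,0],[0,0,0],0],
    [[1,30,0],[0,0,0],0],
    [[0,0,-30],[0,0,0],0],
    [[0,0,-30],[0,0,0],0],
    [[0,0,0],[0,0,0],0],
  ],
  squeeze=60,
)

```text
t: 2.15
tool_pos: [0.576, 0.0915, 0.1844]
ee_rot: [0.719, 0.695, -0.004, -0.003]
ft_force: [-1.3, -0.1, -1.8]
width: 0.0122
gripper_force: 0.0
```

Run:
```python
from h import *
np.set_printoptions(precision=4,suppress=True)
im=env.grab_frame("wrist");cv2.imwrite("pics/w1.png",im)
Z=dict(case=0,sleeve_mouth=.05,flap_hinge=.012,flap_edge=.097,grip=.088,pointer=.075,mark=.075,gauge_rod=.05)
for t,z in Z.items():
    r=env.pinpoint("wrist",t)
    if r: print(t,np.round(r[0]["xy"]),round(r[0]["confidence"],2),atz("wrist",r[0]["xy"],z))
s=env.sense();print(s["t"],s["tool_pos"],s["ee_rot"],s["width"],s["ft_force"])
```

```text
case [350. 134.] 0.58 [0.6822 0.1308 0.    ]
sleeve_mouth [316. 136.] 0.84 [0.6362 0.136  0.05  ]
flap_hinge [224. 133.] 0.87 [0.5495 0.1366 0.012 ]
flap_edge [202. 144.] 0.77 [0.5427 0.1392 0.097 ]
grip [285. 146.] 0.89 [0.6061 0.1333 0.088 ]
pointer [464. 129.] 0.74 [0.7848 0.1488 0.075 ]
mark [381. 112.] 0.76 [0.6906 0.1603 0.075 ]
gauge_rod [280. 139.] 0.6 [0.6045 0.1337 0.05  ]
2.6 [0.581  0.0908 0.1918] [0.7195 0.6945 0.001  0.0009] 2.2148300298316818e-05 [ 0.2702 -0.4855  0.3097]
```

View pics/w1.png

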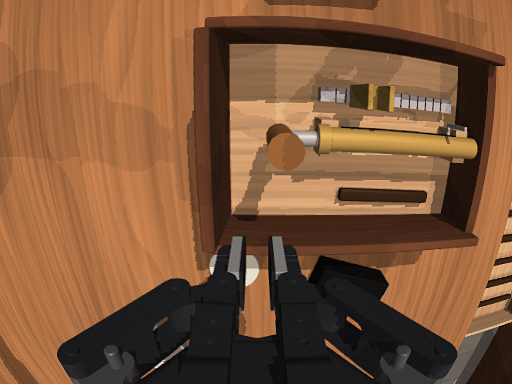

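Seen from above, the flap's inner edge is at column ~228 (x≈0.55) and the post at (285,146), with free floor below it. I'll go down behind the flap.

Call:
servo_tool(
  steps=[
    [[0,0,-36],[0,0,0],0],
    [[0,0,-36],[0,0,0],0],
    [[0,0,-34],[0,0,0],0],
    [[0,0,0],[0,0,0],0],
    [[0,0,0],[0,0,0],0],
  ],
)

```text
t: 3.02
tool_pos: [0.5782, 0.0908, 0.0833]
ee_rot: [0.719, 0.695, -0.002, -0.001]
ft_force: [-0.2, -0.1, 0.8]
width: 0.0002
gripper_force: 0.0
```

Call:
servo_tool(
  steps=[
    [[-12,0,0],[0,0,0],0],
    [[-12,0,0],[0,0,0],0],
    [[-12,0,0],[0,0,0],0],
    [[-12,0,0],[0,0,0],0],
    [[-12,0,0],[0,0,0],0],
    [[-12,0,0],[0,0,0],0],
    [[-12,0,0],[0,0,0],0],
    [[0,0,0],[0,0,0],0],
  ],
)

```text
t: 3.68
tool_pos: [0.4961, 0.0912, 0.0873]
ee_rot: [0.719, 0.695, 0.001, 0.001]
ft_force: [-0.7, -0.4, -0.5]
width: 0.0003
gripper_force: 0.0
```

Run:
```python
from h import *
im=env.grab_frame("side");cv2.imwrite("pics/s2.png",cv2.resize(im[130:320,110:310],None,fx=3,fy=3))
s=env.sense();print(s["t"],s["tool_pos"],s["ft_force"])
```

```text
3.7333 [0.49742159 0.09114537 0.08713231] [-0.89643407 -0.40585826  1.07150793]
```

View pics/s2.png

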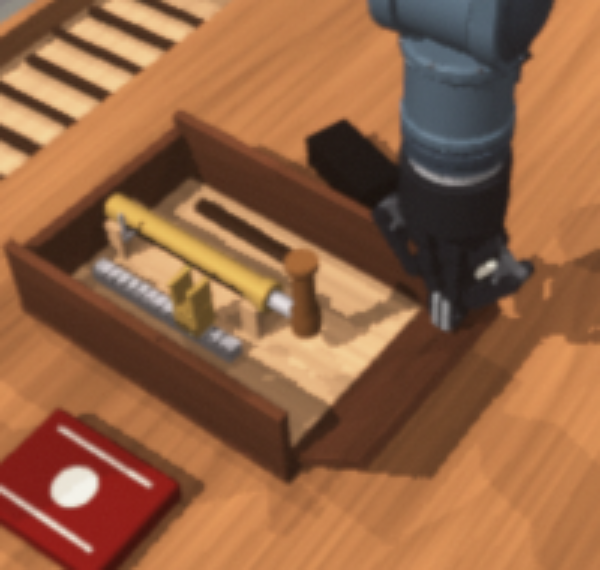

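The flap has dropped level. I'll lift, open the fingers and go over the post for a settled close look.

Call:
servo_tool(
  steps=[
    [[0,0,36],[0,0,0],1],
    [[0,0,36],[0,0,0],1],
    [[30,10,36],[0,0,0],1],
    [[30,10,10],[0,0,0],1],
    [[30,0,0],[0,0,0],1],
    [[0,0,0],[0,0,0],1],
    [[0,0,0],[0,0,0],1],
    [[0,0,0],[0,0,0],1],
  ],
)

```text
t: 4.4
tool_pos: [0.5824, 0.1096, 0.1982]
ee_rot: [0.719, 0.695, 0.0, 0.0]
ft_force: [-0.4, 0.2, -0.4]
width: 0.085
gripper_force: 0.0
```

Run:
```python
from h import *
np.set_printoptions(precision=4,suppress=True)
c=env.get_calibration("wrist")
im=env.grab_frame("wrist");cv2.imwrite("pics/w2.png",im)
Z=dict(case=0,sleeve_mouth=.05,flap_hinge=.012,flap_edge=.012,grip=.088,pointer=.075,mark=.075,gauge_rod=.05)
for t,z in Z.items():
    r=env.pinpoint("wrist",t)
    if r: print(t,np.round(r[0]["xy"]),round(r[0]["confidence"],2),atz("wrist",r[0]["xy"],z,c))
s=env.sense();print(s["t"],s["tool_pos"],s["width"],s["ft_force"])
```

```text
case [339. 148.] 0.98 [0.6768 0.133  0.    ]
sleeve_mouth [302. 154.] 0.91 [0.6266 0.1372 0.05  ]
flap_hinge [217. 147.] 0.61 [0.5418 0.1393 0.012 ]
flap_edge [142. 148.] 0.67 [0.4562 0.1432 0.012 ]
grip [272. 165.] 0.72 [0.5959 0.136  0.088 ]
pointer [446. 144.] 0.61 [0.7679 0.1513 0.075 ]
mark [368. 130.] 0.74 [0.6814 0.163  0.075 ]
gauge_rod [272. 156.] 0.91 [0.5981 0.1352 0.05  ]
4.85 [0.5818 0.1097 0.1977] 0.08504567791219216 [-0.2842 -0.5794 -0.22  ]
```

View pics/w2.png

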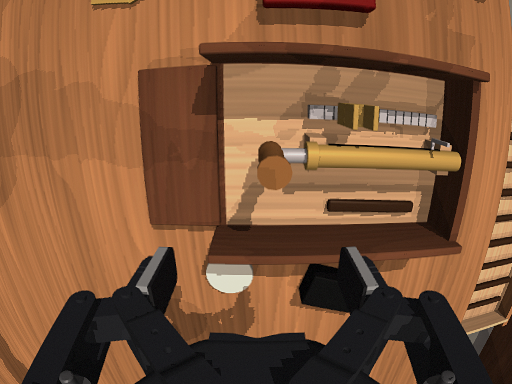

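The flap lies down, and the fits agree: post at (0.597, 0.136), yaw about -2.3°. I'll descend over the post and grip it.

Call:
servo_tool(
  steps=[
    [[15,26,0],[0,0,0],1],
    [[0,0,-37],[0,0,0],1],
    [[0,0,-37],[0,0,0],1],
    [[0,0,-36],[0,0,0],1],
    [[0,0,0],[0,0,0],1],
    [[0,0,0],[0,0,0],0.5],
    [[0,0,0],[0,0,0],0],
    [[0,0,0],[0,0,0],0],
  ],
  squeeze=60,
)

```text
t: 5.52
tool_pos: [0.5994, 0.1359, 0.0907]
ee_rot: [0.719, 0.695, 0.002, 0.002]
ft_force: [0.4, 0.4, -0.0]
width: 0.0516
gripper_force: 0.0
```

Call:
servo_tool(
  steps=[
    [[0,0,0],[0,0,0],0],
    [[0,0,0],[0,0,0],0],
    [[0,0,0],[0,0,0],0],
    [[0,0,0],[0,0,0],0],
    [[0,0,0],[0,0,0],0],
  ],
)

```text
t: 5.93
tool_pos: [0.5961, 0.136, 0.0893]
ee_rot: [0.719, 0.695, -0.0, -0.0]
ft_force: [-5.8, -0.0, 7.9]
width: 0.0208
gripper_force: 57.4
```

Width is 20.8 mm with a firm grip, so the post is held. I'll draw about 60 mm along the case's -x and check that the rod follows.

Call:
servo_tool(
  steps=[
    [[-10,0.4,0],[0,0,0],0],
    [[-10,0.4,0],[0,0,0],0],
    [[-10,0.4,0],[0,0,0],0],
    [[-10,0.4,0],[0,0,0],0],
    [[-10,0.4,0],[0,0,0],0],
    [[-10,0.4,0],[0,0,0],0],
    [[0,0,0],[0,0,0],0],
    [[0,0,0],[0,0,0],0],
  ],
)

```text
t: 6.6
tool_pos: [0.5402, 0.1381, 0.0895]
ee_rot: [0.719, 0.695, 0.002, 0.002]
ft_force: [7.6, -1.2, -2.2]
width: 0.0207
gripper_force: 58.8
```

```bash
cat > m.py <<'E'
from h import *
import sys
np.set_printoptions(precision=4,suppress=True)
for cam in ["wrist","side","scene"]:
    c=env.get_calibration(cam); im=env.grab_frame(cam); cv2.imwrite(f"pics/{cam}{sys.argv[1]}.png",im); q={}
    for t,z in dict(grip=.088,pointer=.075,mark=.075).items():
        r=env.pinpoint(cam,t)
        if r: q[t]=atz(cam,r[0]["xy"],z,c); print(cam,t,np.round(r[0]["xy"],1),round(r[0]["confidence"],2),q[t])
    if len(q)>=2 and "mark" in q and "pointer" in q: print("  dx local mm",1e3*(q["pointer"]-q["mark"])[:2]@[.9992,-.04])
s=env.sense();print(s["t"],s["tool_pos"],s["width"],s["ft_force"],s["gripper_force"])
E
python3 m.py 3
```

```text
wrist pointer [508.6 214.6] 0.77 [0.7145 0.1513 0.075 ]
wrist mark [477.4 199.4] 0.92 [0.6781 0.1642 0.075 ]
  dx local mm 36.907266090941256
side grip [229.6 236.4] 0.78 [0.5423 0.139  0.088 ]
side pointer [171.  211.8] 0.74 [0.7054 0.1461 0.075 ]
side mark [177.6 223.6] 0.59 [0.669  0.1656 0.075 ]
  dx local mm 37.233371684625105
scene grip [292.8 225.3] 0.55 [0.541  0.1487 0.088 ]
scene mark [251.2 261.2] 0.69 [0.6749 0.165  0.075 ]
7.2 [0.541  0.1381 0.0895] 0.0206161425141721 [ 6.9601 -0.1509 -1.7163] 58.75366272521205
```

The rod follows, with a 7 N spring pull and about 35 mm left. I'll go 30 mm more, then take the final close look.

Call:
servo_tool(
  steps=[
    [[-10,0.4,0],[0,0,0],0],
    [[-10,0.4,0],[0,0,0],0],
    [[-10,0.4,0],[0,0,0],0],
    [[0,0,0],[0,0,0],0],
    [[0,0,0],[0,0,0],0],
    [[0,0,0],[0,0,0],0],
  ],
)

```text
t: 7.7
tool_pos: [0.5116, 0.1392, 0.0895]
ee_rot: [0.72, 0.694, 0.003, 0.003]
ft_force: [7.7, -1.0, -4.0]
width: 0.0204
gripper_force: 59.3
```

```bash
python3 m.py 4
python3 - <<'E'
import cv2,numpy as np
a=cv2.imread("pics/side4.png")[185:250,140:220];b=cv2.imread("pics/scene4.png")[225:290,210:290]
cv2.imwrite("pics/c4.png",np.hstack([cv2.resize(i,(400,325),interpolation=2) for i in (a,b)]))
E
```

```text
wrist grip [257.6 270. ] 0.71 [0.5125 0.1383 0.088 ]
wrist pointer [507.6 211.6] 0.91 [0.6844 0.1546 0.075 ]
wrist mark [507.1 200.2] 0.96 [0.6808 0.1631 0.075 ]
  dx local mm 3.9434091903302266
side grip [241.1 246.2] 0.97 [0.5063 0.1474 0.088 ]
side mark [176.  221.9] 0.82 [0.6753 0.1637 0.075 ]
scene grip [302.2 221. ] 0.6 [0.5146 0.1521 0.088 ]
scene mark [247.7 257.1] 0.6 [0.6758 0.1518 0.075 ]
8.3 [0.5119 0.1392 0.0895] 0.020458037589052194 [ 8.7467 -0.1811 -4.3114] 59.30166847334476
```

View pics/c4.png

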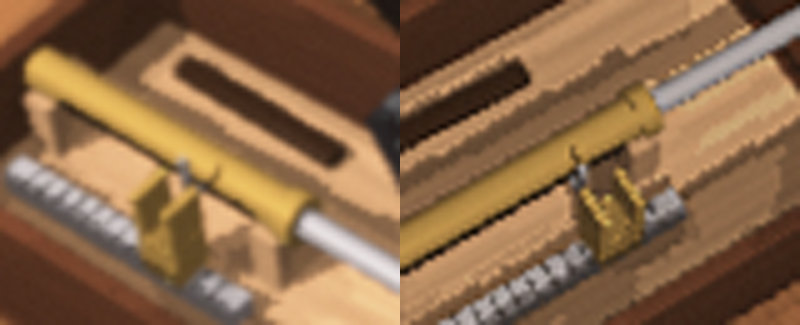

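View pics/wrist4.png

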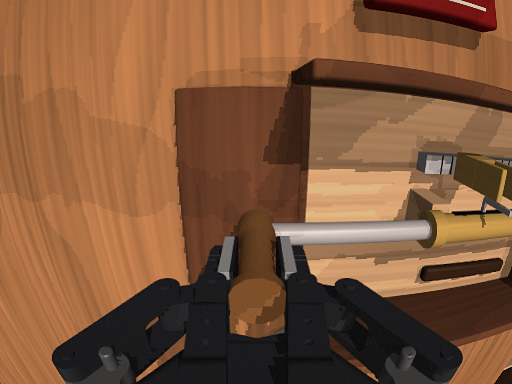

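In the side crop the pointer tip (~183,160) stands just behind the front cheek, and in the scene crop it is near the rear cheek's inner end. I'll turn these corner pixels into positions along the rod.

Run:
```python
from h import *
R=np.array([.9992,-.04]);N=np.array([.04,.9992]);o=np.array([.6765,.133])
def pr(cam,u,v,u0,v0,z,n):
    p=atz(cam,(u0+u/5-.4,v0+v/5-.4),z)[:2]-o; print(cam,n,"x %.1f y %.1f"%(1e3*p@R,1e3*p@N))
for n,u,v,z in [("rear in",167,175,.077),("rear out",135,205,.077),("front in",203,190,.077),("front out",163,222,.077),("ptr",183,160,.079)]: pr("side",u,v,140,185,z,n)
for n,u,v,z in [("rear in",178,192,.077),("rear out",208,232,.077),("front in",218,172,.077),("front out",243,207,.077),("ptr",178,167,.079)]: pr("scene",u,v,210,225,z,n)
# predicted model positions, for overlay
def proj(cam,p):
    c=env.get_calibration(cam);q=np.linalg.inv(c["pose"])@np.append(p,1);return np.array([c["cx"]+c["fx"]*q[0]/q[2],c["cy"]+c["fy"]*q[1]/q[2]])
out=[]
for cam,(u0,v0) in dict(side=(150,195),scene=(225,235)).items():
    im=cv2.resize(cv2.imread(f"pics/{cam}4.png")[v0:v0+50,u0:u0+40],None,fx=10,fy=10,interpolation=0); out.append(im)
cv2.imwrite("pics/c5.png",np.hstack(out))
```

```text
side rear in x 6.6 y 30.6
side rear out x 5.9 y 52.5
side front in x -12.9 y 27.7
side front out x -11.3 y 52.5
side ptr x 5.5 y 20.7
scene rear in x 11.9 y 29.1
scene rear out x 10.5 y 53.2
scene front in x -9.4 y 30.4
scene front out x -9.9 y 51.4
scene ptr x 5.7 y 19.1
```

View pics/c5.png

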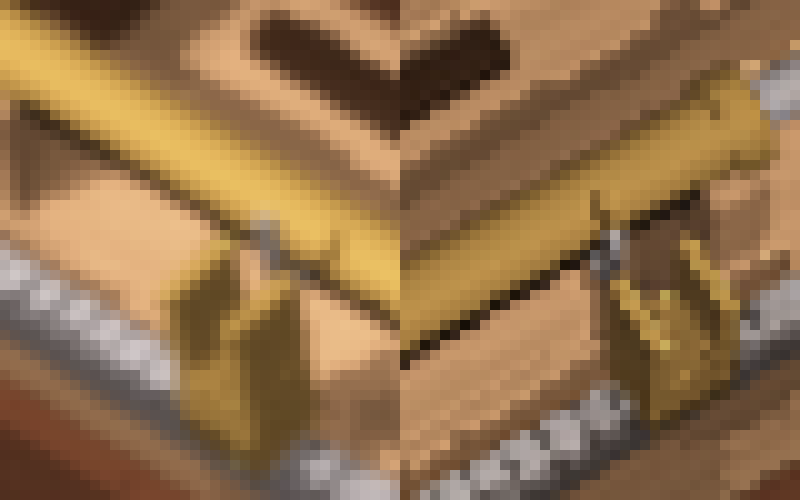

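Run:
```python
from h import *
R=np.array([.9992,-.04]);N=np.array([.04,.9992]);o=np.array([.6765,.133])
def X(cam,u,v,u0,v0,z):
    p=atz(cam,(u0+u/10-.5,v0+v/10-.5),z)[:2]-o; return 1e3*np.array([p@R,p@N])
for cam,u0,v0,pts in [("side",150,195,[(225,240),(165,298),(288,280),(233,325),(264,224)]),("scene",225,235,[(215,280),(268,345),(288,243),(335,302),(208,238)])]:
    r=[X(cam,*p,u0,v0,.077) for p in pts[:4]]+[X(cam,*pts[4],u0,v0,.079)]
    print(cam,np.round(r,1).tolist(),"dx",r[4][0]-np.mean([q[0] for q in r[:4]]))
# generic sensitivity: network mark-pointer at start and now from side/scene silhouettes
for cam in ["side","scene"]:
    for t in ["pointer","mark"]:
        for d in env.find_in(cam,t)[:2]: print(cam,t,d["box"],round(d["confidence"],2))
```

```text
side [[10.7, 29.5], [9.7, 50.5], [-9.2, 30.0], [-8.3, 47.3], [5.5, 21.8]] dx 4.738998565887195
scene [[9.6, 29.0], [7.7, 49.2], [-9.9, 30.1], [-11.3, 48.4], [5.9, 19.9]] dx 6.870760130435822
side pointer [198.6, 228.9, 246.5, 258.8] 0.86
side pointer [208.1, 239.4, 282.1, 304.7] 0.52
scene pointer [260.8, 213.4, 305.1, 245.1] 0.7
scene mark [246.6, 258.8, 256.5, 277.4] 0.74
```

All estimates put the remaining draw at about 6 mm.

Call:
servo_tool(
  steps=[
    [[-3,0.1,0],[0,0,0],0],
    [[-3,0.1,0],[0,0,0],0],
    [[0,0,0],[0,0,0],0],
    [[0,0,0],[0,0,0],0],
    [[0,0,0],[0,0,0],0],
    [[0,0,0],[0,0,0],0],
    [[0,0,0],[0,0,0],0],
    [[0,0,0],[0,0,0],0],
  ],
)

```text
t: 9.17
tool_pos: [0.5061, 0.1394, 0.0894]
ee_rot: [0.72, 0.694, 0.003, 0.003]
ft_force: [10.2, -1.7, -5.0]
width: 0.0204
gripper_force: 59.3
```

```bash
python3 m.py 6
python3 - <<'E'
from h import *
out=[]
for cam,(u0,v0) in dict(side=(150,195),scene=(225,235)).items():
    out.append(cv2.resize(cv2.imread(f"pics/{cam}6.png")[v0:v0+50,u0:u0+40],None,fx=10,fy=10,interpolation=0))
cv2.imwrite("pics/c6.png",np.hstack(out))
E
```

```text
wrist grip [257. 269.] 0.91 [0.5067 0.1392 0.088 ]
wrist pointer [507.7 213.3] 0.89 [0.6795 0.1534 0.075 ]
side grip [243.6 243.3] 0.92 [0.5062 0.1379 0.088 ]
side mark [176.3 222.1] 0.78 [0.6744 0.1638 0.075 ]
scene grip [303.3 215.6] 0.77 [0.5029 0.1417 0.088 ]
scene mark [249.1 260.5] 0.45 [0.6779 0.1608 0.075 ]
9.7667 [0.5061 0.1394 0.0895] 0.020378334117834202 [ 9.4486  0.0293 -4.6497] 59.339921916107414
```

View pics/c6.png

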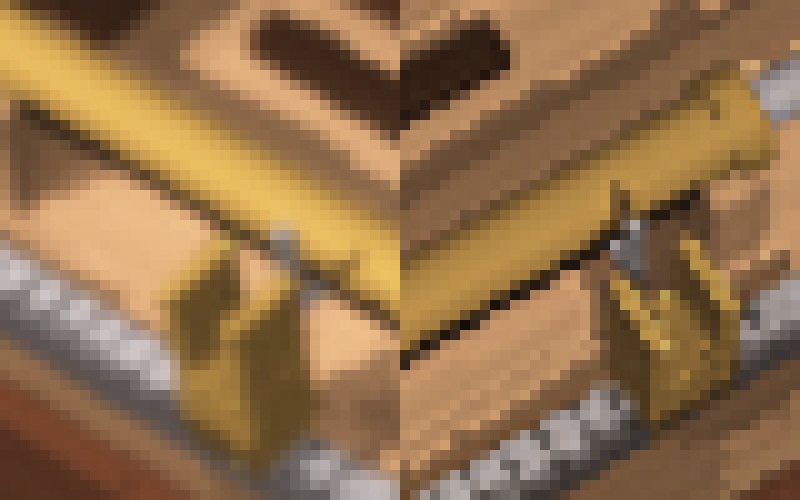

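The pointer tip is now at (284,232) in the side crop and (632,228) in the scene crop. The cheeks haven't moved. One numeric check before handing in.

Run:
```python
from h import *
R=np.array([.9992,-.04]);N=np.array([.04,.9992]);o=np.array([.6765,.133])
for cam,u,v,u0,v0,m in [("side",284,234,150,195,.7),("scene",231,228,225,235,-1.0)]:
    p=atz(cam,(u0+u/10-.5,v0+v/10-.5),.079)[:2]-o; print(cam,1e3*p@R-m,1e3*p@N)
```

```text
side -1.0530798451496794 21.339279815661456
scene 1.0014887149811114 20.55925214172006
```

Both views put the pointer within 1 mm of the middle, so I'm handing in.

```bash
python3 -c "
from rig import env
print(env.job_done())"
```

```text
the job is handed in; nothing more can be done
None
```

The flap is down, and the rod is drawn out about 90 mm and held against its spring, with its pointer about 1 mm from the middle of the mark in both camera views. The job is handed in, but it returned no verdict.

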